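# Refit the splined trim-stop knob, set it to the mark and lock it

### The arm

A 6-joint arm with a two-finger parallel gripper is mounted at the origin on the work surface; the furniture and walls round the work are solid. World frame = base frame: x ahead of the robot, y to its left, z up, the work surface at z = 0. Lengths are in mm, angles in rad, forces in N, time in s.
With the tool pointing down it reaches from about 275 to 750 mm from the base axis. Payload 10.2 kg.
Tool frame: the origin (TCP) lies at the very end of the fingers, on their centre line; the grasp point (between the pads) lies 19 mm behind it; z points along the fingers, y is the line along which they close (so a half turn about z gives the same grasp; the last joint's range is limited). The gripper opens to 85 mm and grips with 20 to 120 N. Pads are 22 mm wide; open, the fingers measure 114 mm over their backs; the gripper's body (76 mm by 85 mm) begins 54 mm behind the grasp point. The pads swing forward as they close: fully open they stand 13 mm farther back than shut.
Start: joints at [-1.553, 0.313, 1.498, -0, 1.331, -0.223], TCP at [125.188, -509.862, 231.294] pointing down, gripper open.
Joint ranges: [-2.94, 2.94], [-0.97, 2.17], [0.19, 2.56], [-1.23, 4.37], [0.02, 3.11], [-2.88, 2.88]. Speed limits (rad/s): [2.39, 2.39, 3.01, 3.14, 3.14, 3.14].

### API

Orientations are given as a unit quaternion [w, x, y, z].
In Python, from rig import telemetry, optics, ctrl gives the robot as it stands.
- The arm moves only by the tool servo_tool, never from a script. Its argument "deltas" is a list of rows, each a list of 3 entries, a list of its own where there are three numbers: the shift along the tool's x, y, z in units of 20 cm (1.0 is 20 cm), then the turn, a rotation vector about the tool's x, y, z in units of 90 degrees (1.0 is 90 degrees), then the opening, from 0 (shut) to 1 (fully open). A call has 1 to 8 rows; each row shifts and turns the commanded pose from where the row before left it, along the tool's axes as they then stand; what a row does not reach is not made up. A row lasts 1/10 s, in which the tool goes at most 50 mm and 8.59 degrees, less where a joint would pass 70% of its speed; a pose out of reach is approached as far as the arm can. A call with a number of a shift or a turn outside -1 to 1 is refused whole. A call with a gripper value outside its range is refused whole. The fingers move at their own pace and stop on an object; "squeeze" is the grip in N (left out, the last holds). Time passes only in rows, so rows that do not move let the fingers close. It gives the time, the measured TCP pose, the force, the opening and the grip force at its end, in the units of the state.
- telemetry.sense(): the state, without advancing time (a new reading comes with each control period).
- optics.capture(name): name is "side" or "top"; returns the picture (384x512x3 uint8, blue, green, red); there is no depth.
- optics.camera_model(name): a dict with "vfov" (degrees; the focal length in pixels is half the picture's height over the tangent of half this angle, whatever the lens; pixels are square), "cx", "cy" (the principal point, pixels), "R" (3x3) and "t" (3): a world point X has camera coordinates R X + t. Camera axes: x right, y down, z forward; pixel columns grow to the right and rows downward; lengths in mm; the calibration is good to about 2 mm. A picture is of the moment at which its call begins. camera_model takes no time and is no camera call.
- ctrl.finish_job(): hands the job in; it is judged then, once.
The state is a dict: "time_s": time; "joints": joint angles; "dq": joint speeds; "tau": joint torques, N m; "eef_pos": TCP position; "ee_rot": TCP orientation; "force": force on the tool from outside, world axes, zero at the start; "wrist_torque": the same for the moment, N m; "grip_width": opening from 0.0 (shut) to 1.0 (fully open); "grip_force": force on a finger pad.
Only numpy, scipy, OpenCV 4.12 (cv2) and the standard library are available. Lean on these libraries where they do the work, as an engineer would, in place of code of your own. Each camera call takes 0.05 s, during which the arm holds its last target. There are 200 camera calls.

### The job

Put the loose splined knob on the trim-stop stand's upright splined spindle: press it lightly and rock it until the teeth mesh and it drops fully home. Then turn the knob, and the spindle with it, until its pointer is in line with the raised index lug on the dial, and only after that swing the lever post of the lock ring clockwise (seen from above) as far as it goes to lock it tight. Leave the knob home and on the mark, and do not disturb the brush head, the ferrule ring or the curved handle.

Things in the scene. Friction and masses are not known exactly. Their poses are not given: they have to be found in the camera images.
- knob: The loose knob, about 160 g: a ribbed aluminium hub 50 mm wide and 46 mm high with a black bar grip across its top (58 mm long along knob x, 14 mm thick along y, 28 mm high) and a pointer nose at its foot on its -x side. It starts upright on the bench, bore down. Origin: on the axis at the underside; z up.
- knob_bar (a point): Middle of the knob's black bar grip, 59.5 mm above the knob's underside (the bar runs from 45.5 to 73.5 mm): the place to grip, across the 14 mm thickness (knob's y).
- knob_nose (a point): Tip of the knob's pointer nose, 41 mm from the knob's axis on its -x side, 7 mm above its underside.
- stand: The fixed trim-stop stand: a green base 130 x 130 mm with a round dial, a low rail with a brass stop block on its -y side (to 40 mm high, 135 mm from the axis), and the upright splined steel spindle in mid-dial. Origin: on the spindle's axis at the bench top; z up; -x points from the spindle to the index lug.
- seat (a point): Collar at the spindle's foot, on its axis, 36 mm above the bench: when the knob is fully home its underside centre is here. The spindle turns without stops but stiffly (about 0.15 N m): it stays where left and does not follow a lightly pressed knob.
- mark (a point): Top of the raised steel index lug on the dial, 49 mm from the spindle's axis towards the stand's -x, 44 mm above the bench. With the knob home its pointer nose ends about 4 mm short of this lug.
- lock_ring (a joint): Turn of the lock ring about the spindle's axis, rad: 0 fully slack, grows clockwise seen from above, stops hard at 1.2 (tight). It turns stiffly (about 0.15 N m) and stays where it is left.
- lever_post (a point): Top centre of the lock ring's lever post: an upright steel pin 13 mm thick, 88 mm from the spindle's axis, free from 22 to 64 mm above the bench, on the stand's left (+y) side; it moves with the ring, at 110 degrees minus the joint's value counter-clockwise from the stand's +x. A 9 mm arm, 27 mm above the bench, joins it to the ring.
- brush_head: Bystander: round white-ferruled brush head, bristles up, about 74 mm wide and 74 mm high. Origin: centre of its underside.
- ferrule: Bystander: empty white ferrule ring, 68 mm wide and 40 mm high. Origin: centre of its underside.
- bent_handle: Bystander: curved dark wooden handle, 161 x 36 x 22 mm, lying flat. Origin: centre of its underside.
- knob_bore (a point): Mouth of the knob's splined bore, on its axis at the underside. The bore is 40 mm deep and 37 mm wide, with six inner teeth 4.4 mm wide, 60 degrees apart, that leave 25 mm between opposite tips. It fits the spindle with about 1.4 mm of play sideways and 4 degrees either way in turn.
- spindle_tip (a point): Tip of the spindle, on its axis, 38 mm above the seat. The upper 12 mm is a plain tapered pilot nose 22 mm thick; below it are six teeth, 26 mm high, 6.4 mm wide, 34 mm over the teeth. Out of mesh, the knob rests 26 mm above the seat, centred by the pilot. As found, the teeth mesh with the pointer 15 to 45 degrees to either side of the lug (exact turn not told), never in line with it.
Mind the look-alikes: they are no part of the job. What is shaped like the knob but red is not meant.

How it is judged:
By the outcome, as a careful person would: the job done as asked, in the order asked, and still so for the second after the job is handed in, with the robot touching nothing.
It also fails if it takes over 61 s, if anything falls off the work surface, if the arm or the gripper's body presses on something with over 40 N, if the wrist force passes 120 N, or if a joint passes its speed limit or range.

## Working session

There is one attempt and no reset: what is moved stays moved. The work goes in short steps, Python scripts to look and compute and a tool call to move; the robot and the scene stay as the last step left them, time stands still between calls to the robot, and variables do not carry over. Pictures are saved under pics/ and viewed, at most 10 in all, crops included, and the job is handed in when it is done.

Besides the shell and the picture viewer there is one more tool, called after ">>>" as a command line: name --argument value ..., lists and objects as JSON in quotes. servo_tool: Moves the arm, as the interface text tells. Its arguments: {"type":"object","properties":{"deltas":{"type":"array"},"squeeze":{"type":"number"}},"required":["deltas"]}

```bash
mkdir -p pics; ls; cat > h.py <<'E'
import sys; sys.path.insert(0,'.')
import numpy as np, cv2
from rig import telemetry, optics, ctrl
def K(n):
    m=optics.camera_model(n); f=192/np.tan(np.radians(m['vfov'])/2); return m,f
def proj(n,X):
    m,f=K(n); c=np.array(m['R'])@np.array(X,float)+np.array(m['t']).ravel(); return np.array([m['cx']+f*c[0]/c[2], m['cy']+f*c[1]/c[2]])
def ray(n,p):
    m,f=K(n); R=np.array(m['R']); t=np.array(m['t']).ravel()
    return -R.T@t, R.T@np.array([(p[0]-m['cx'])/f,(p[1]-m['cy'])/f,1.])
def onz(n,p,z):
    o,d=ray(n,p); return o+d*(z-o[2])/d[2]
E
python3 - <<'E'
from h import *
for n in('top','side'):
    im=optics.capture(n); cv2.imwrite(f'pics/{n}0.png',im); m,f=K(n); print(n,m,f,ray(n,(256,192)))
s=telemetry.sense(); print(s)
E
```

```text
pics
top {'vfov': 42.6658768178927, 'cx': 246.6690867013569, 'cy': 189.312579576486, 'R': array([[-0.0275287 , -0.9995707 , -0.01002914],
       [-0.9975068 ,  0.02812128, -0.06472533],
       [ 0.06497958,  0.00822234, -0.99785272]]), 't': array([  47.65589552,  540.6736149 , 1650.76577959])} 491.619264174857 (array([ 433.37145561,   18.85785211, 1682.69434663]), array([ 0.05900424, -0.01059575, -0.99839689]))
side {'vfov': 48.55728507870671, 'cx': 254.24479324186413, 'cy': 189.45596023227267, 'R': array([[ 0.9987231 ,  0.05046625, -0.00231006],
       [ 0.02494363, -0.53236425, -0.84614781],
       [-0.0439317 ,  0.84500974, -0.53294329]]), 't': array([-539.2174808 ,   62.89467229, 1424.01685604])} 425.6558407550532 (array([  599.51961304, -1142.61294891,   810.8927921 ]), array([-0.03966435,  0.84203603, -0.53801003]))
{'time_s': 0.1, 'joints': array([-1.55338291e+00,  3.13365516e-01,  1.49833981e+00,  2.01946888e-05,
        1.33097688e+00, -2.23411960e-01]), 'dq': array([ 1.54092327e-03,  8.09918184e-05, -1.62915025e-03,  1.40365715e-03,
        6.47764010e-04, -4.85118682e-04]), 'tau': array([ 2.93162040e-03, -4.12901402e+01, -2.60141283e+01, -1.53627939e-04,
        2.99533815e-03,  2.25453482e-05]), 'eef_pos': array([ 125.197964  , -509.63123991,  230.81491421]), 'ee_rot': array([-5.40883409e-04,  9.92759289e-01,  1.20119515e-01,  6.57677551e-05]), 'force': array([ 0.78524205,  0.53521684, -0.0672674 ]), 'wrist_torque': array([ 0.00165969, -0.08841279, -0.00232158]), 'grip_force': 0.0, 'grip_width': 1.0004301238443802}
```

View pics/top0.png

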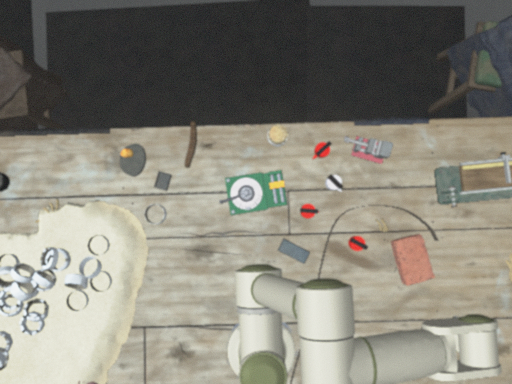

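View pics/side0.png

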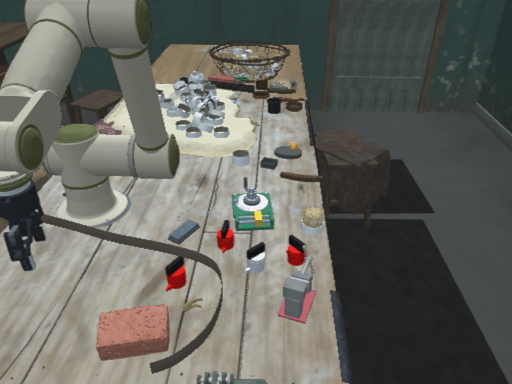

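Top view: the aluminium knob with the black bar is at (335,183), and at (256,258) in the side view. The red look-alikes at top (322,150), (308,211) and (357,243) are not meant. The stand is at (248,193). I'll check with one close crop of each view.

```bash
python3 - <<'E'
from h import *
a=cv2.imread('pics/top0.png')[135:225,215:365]; b=cv2.imread('pics/side0.png')[170:280,210:320]
a=cv2.resize(a,(800,480),interpolation=cv2.INTER_CUBIC); b=cv2.resize(b,(600,600),interpolation=cv2.INTER_CUBIC)
cv2.imwrite('pics/ca.png',a); cv2.imwrite('pics/cb.png',b)
E
```

```text
(no output)
```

View pics/ca.png

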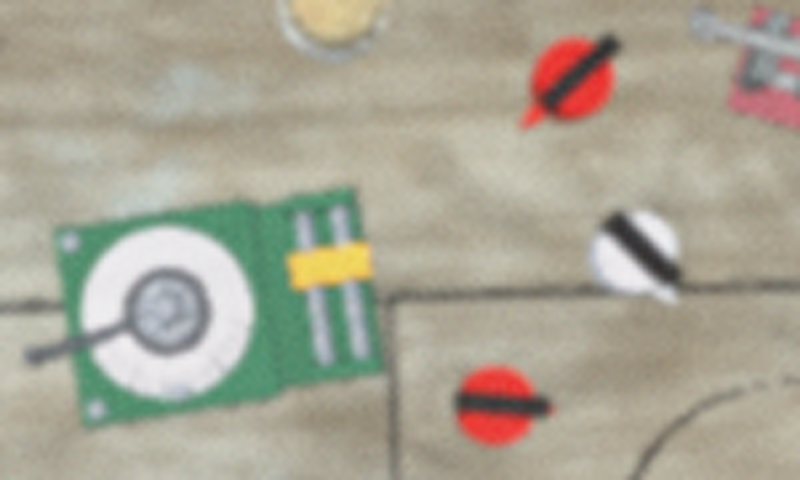

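View pics/cb.png

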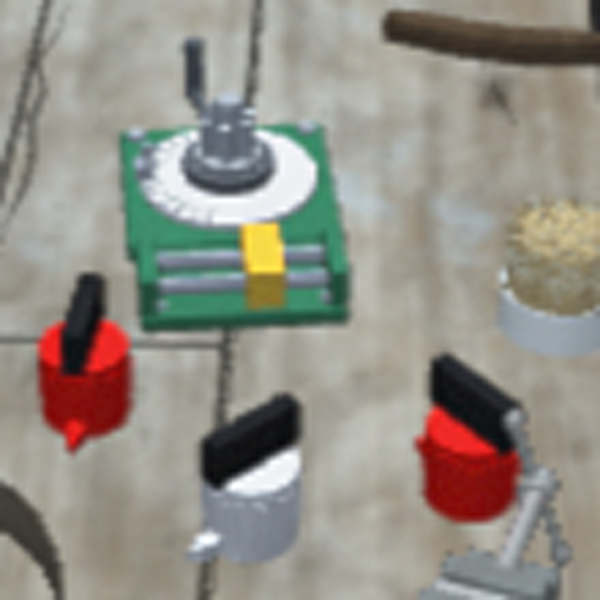

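```bash
cat > meas.py <<'E'
from h import *
def cen(mask,area=10):
    n,l,s,c=cv2.connectedComponentsWithStats(mask.astype(np.uint8)); 
    i=1+np.argmax(s[1:,4]); return l==i
def knobbar(x0,x1,y0,y1,z=73.5,thr=75,im=None):
    im=optics.capture('top') if im is None else im
    m=np.zeros(im.shape[:2],bool); m[y0:y1,x0:x1]=im[y0:y1,x0:x1].max(2)<thr; m=cen(m)
    p=np.argwhere(m)[:,::-1].astype(np.float32); r=cv2.minAreaRect(p)
    c=p.mean(0); P=np.array([onz('top',q,z)[:2] for q in p]); u,s,v=np.linalg.svd(P-P.mean(0)); 
    return P.mean(0),np.degrees(np.arctan2(v[0,1],v[0,0])),len(p),np.ptp((P-P.mean(0))@v[0]),np.ptp((P-P.mean(0))@v[1])
E
python3 - <<'E'
from meas import *
im=cv2.imread('pics/top0.png')
print('bar',knobbar(320,350,170,195,im=im),'nose',onz('top',(215+675/5.333,135+297/5.333),7))
h=cv2.cvtColor(im,cv2.COLOR_BGR2HSV)
g=np.zeros(im.shape[:2],bool); R=(slice(165,220),slice(220,295))
g[R]=(cv2.inRange(h,(50,80,40),(90,255,255))>0)[R]; g=cen(g)
r=cv2.minAreaRect(np.argwhere(g)[:,::-1].astype(np.float32)); b=cv2.boxPoints(r); W=np.array([onz('top',q,22) for q in b]); print('green',r,W.round(1))
for i in range(4):
    d=W[(i+1)%4]-W[i]; print(np.hypot(*d[:2]),np.degrees(np.arctan2(d[1],d[0])))
w=np.zeros(g.shape,bool); w[R]=((h[...,1]<40)&(h[...,2]>185))[R]; w=cen(w)
hull=cv2.convexHull(np.argwhere(w)[:,::-1].astype(np.float32)); e=cv2.fitEllipse(hull); print('dial',e,onz('top',e[0],30))
dk=lambda cx,cy,z:onz('top',(215+cx/5.333,135+cy/5.333),z)
print('spindle',dk(167,311,70),'lug',dk(178,391,44),'post',dk(33,355,64))
# side spindle tip (228,95) crop scale 600/110
o,d=ray('side',(210+228/5.4545,170+97/5.4545)); print('side tip@z72', o+d*(72-o[2])/d[2])
E
```

```text
bar (array([ 556.00480497, -257.94826474]), np.float64(-135.63633806577621), 43, np.float64(50.823590888313134), np.float64(7.865279278350881)) nose [ 528.66881257 -290.57536633    7.        ]
green ((264.7799987792969, 190.45999145507812), (36.2038688659668, 37.052398681640625), 81.8698959350586) [[589.9  40.7  22. ]
 [604.2 -84.2  22. ]
 [482.2 -97.6  22. ]
 [468.   26.7  22. ]]
125.66729745812077 -83.46885282333724
122.69778324665808 -173.74162532083997
125.06168958468093 96.53442729306616
122.70355429058247 6.5411740466816415
dial ((245.84423828125, 193.0650177001953), (31.84791374206543, 32.04475021362305), 119.72753143310547) [528.41463965  35.60129718  30.        ]
spindle [525.24474834  33.67421878  70.        ] lug [476.49059669  28.41865871  44.        ] post [500.68717503 117.26842432  64.        ]
side tip@z72 [530.08846032  38.83855938  72.        ]
```

```bash
cat >> h.py <<'E'
def pose():
    s=telemetry.sense(); w,x,y,z=s['ee_rot']; tx=np.array([1-2*(y*y+z*z),2*(x*y+w*z)])
    return s['eef_pos'],np.degrees(np.arctan2(tx[1],tx[0])),s
def plan(tgt,th,n=None,frm=None):
    p,t,s=pose()
    if frm is not None: p,t=np.array(frm[:3],float),frm[3]
    d=np.array(tgt)-p; dt=(th-t+180)%360-180
    n=n or int(np.ceil(max(np.linalg.norm(d)/48,abs(dt)/8.3,1)))
    print('from',p.round(1),round(t,1),'dist',d.round(1),'turn',round(dt,1),'rows',n)
    for i in range(n):
        a=np.radians(t+dt*i/n); e=d/n
        x=e[0]*np.cos(a)+e[1]*np.sin(a); y=e[0]*np.sin(a)-e[1]*np.cos(a)
        print('[%.3f,%.3f,%.3f] turn %.4f'%(x/200,y/200,-e[2]/200,-dt/n/90))
E
python3 -c "
from h import *
plan([556,-258,150],47,12)"
```

```text
from [ 125.2 -509.6  230.8] 13.8 dist [430.8 251.6 -80.8] turn 33.2 rows 12
[0.199,-0.059,0.034] turn -0.0307
[0.202,-0.049,0.034] turn -0.0307
[0.204,-0.040,0.034] turn -0.0307
[0.206,-0.030,0.034] turn -0.0307
[0.207,-0.020,0.034] turn -0.0307
[0.208,-0.010,0.034] turn -0.0307
[0.208,0.000,0.034] turn -0.0307
[0.208,0.010,0.034] turn -0.0307
[0.207,0.020,0.034] turn -0.0307
[0.206,0.030,0.034] turn -0.0307
[0.204,0.040,0.034] turn -0.0307
[0.202,0.050,0.034] turn -0.0307
```

>>> servo_tool --deltas '[[[0.2,-0.06,0.034],[0,0,-0.031],0.6],[[0.2,-0.05,0.034],[0,0,-0.031],0.6],[[0.204,-0.04,0.034],[0,0,-0.031],0.6],[[0.206,-0.03,0.034],[0,0,-0.031],0.6],[[0.207,-0.02,0.034],[0,0,-0.031],0.6],[[0.208,-0.01,0.034],[0,0,-0.031],0.6],[[0.208,0,0.034],[0,0,-0.031],0.6],[[0.208,0.01,0.034],[0,0,-0.031],0.6]]'

```text
time_s: 0.9
eef_pos: [413.0, -339.7, 176.4]
ee_rot: [-0.0, 0.95, 0.311, -0.0]
force: [0.3, -0.3, -0.0]
grip_width: 0.6
grip_force: 0.0
```

>>> servo_tool --deltas '[[[0.207,0.02,0.034],[0,0,-0.031],0.6],[[0.206,0.03,0.034],[0,0,-0.031],0.6],[[0.204,0.04,0.034],[0,0,-0.031],0.6],[[0.202,0.05,0.034],[0,0,-0.031],0.6],[[0,0,0],[0,0,0],0.6],[[0,0,0],[0,0,0],0.6],[[0,0,0],[0,0,0],0.6]]'

```text
time_s: 1.6
eef_pos: [554.4, -256.7, 149.7]
ee_rot: [-0.0, 0.916, 0.4, -0.0]
force: [-0.5, 0.3, -0.5]
grip_width: 0.603
grip_force: 0.0
```

```bash
python3 -c "
from h import *
plan([556,-258,49],47)
s=optics.capture('side'); t=optics.capture('top'); cv2.imwrite('pics/s1.png',s);cv2.imwrite('pics/t1.png',t)
a=cv2.resize(t[150:220,290:390],(400,280),interpolation=cv2.INTER_CUBIC)
b=cv2.resize(s[200:300,200:320],(400,333),interpolation=cv2.INTER_CUBIC)
o=np.zeros((333,800,3),np.uint8);o[:280,:400]=a;o[:,400:]=b;cv2.imwrite('pics/c1.png',o)
for z in (73.5,150):print(proj('side',[556,-258,z]))
"
```

```text
from [ 554.4 -256.7  149.7] 47.2 dist [   1.6   -1.3 -100.7] turn -0.2 rows 3
[0.000,0.003,0.168] turn 0.0008
[0.000,0.003,0.168] turn 0.0008
[0.000,0.003,0.168] turn 0.0008
[255.31879174 246.06122551]
[255.29025739 223.14529981]
```

View pics/c1.png

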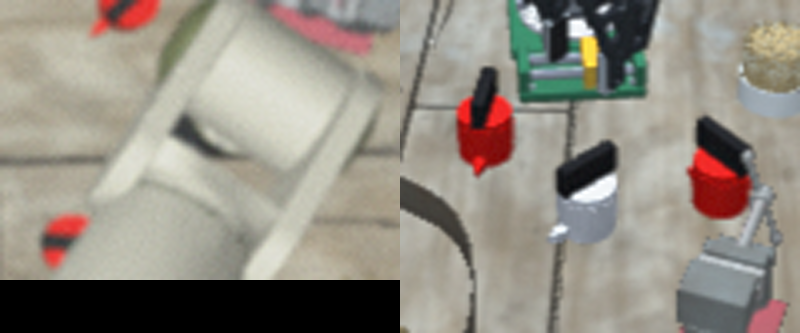

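The arm stands above the aluminium knob. The bar's top centre in the side crop is about (585,157), which matches the prediction to about 1 px. I'll descend and grip.

>>> servo_tool --deltas '[[[0,0.004,0.17],[0,0,0],0.6],[[0,0.003,0.17],[0,0,0],0.6],[[0,0.003,0.158],[0,0,0],0.6],[[0,0,0],[0,0,0],0.6],[[0,0,0],[0,0,0],0.15],[[0,0,0],[0,0,0],0],[[0,0,0],[0,0,0],0],[[0,0,0],[0,0,0],0]]' --squeeze 60

```text
time_s: 2.5
eef_pos: [557.4, -258.2, 52.2]
ee_rot: [0.002, 0.916, 0.401, 0.001]
force: [-0.7, -0.3, 7.2]
grip_width: 0.149
grip_force: 60.6
```

>>> servo_tool --deltas '[[[0,0,0],[0,0,0],0],[[0,0,0],[0,0,0],0],[[0,0,-0.2],[0,0,0],0],[[0,0,-0.2],[0,0,0],0],[[0,0,-0.2],[0,0,0],0],[[0,0,0],[0,0,0],0]]'

```text
time_s: 3.1
eef_pos: [558.3, -258.8, 176.6]
ee_rot: [0.005, 0.916, 0.401, 0.003]
force: [0.2, -0.5, -1.5]
grip_width: 0.15
grip_force: 59.4
```

```bash
python3 -c "
from h import *
p,t,s=pose();print(p,t,s['grip_width'],s['force'])
s=optics.capture('side'); cv2.imwrite('pics/s2.png',s)
u,v=proj('side',p).astype(int);print(u,v)
cv2.imwrite('pics/c2.png',cv2.resize(s[v-50:v+50,u-60:u+60],(600,500),interpolation=cv2.INTER_CUBIC))
plan([528,36,170],25)
"
```

```text
[ 558.34862764 -258.75324749  176.59705415] 47.29020129024721 0.1498029669148523 [ 0.16915043 -0.50676982 -1.48575352]
256 214
from [ 557.3 -258.1  173.1] 47.3 dist [-29.3 294.1  -3.1] turn -22.3 rows 7
[0.140,-0.158,0.002] turn 0.0354
[0.131,-0.165,0.002] turn 0.0354
[0.122,-0.172,0.002] turn 0.0354
[0.112,-0.179,0.002] turn 0.0354
[0.102,-0.185,0.002] turn 0.0354
[0.091,-0.190,0.002] turn 0.0354
[0.081,-0.195,0.002] turn 0.0354
```

View pics/c2.png

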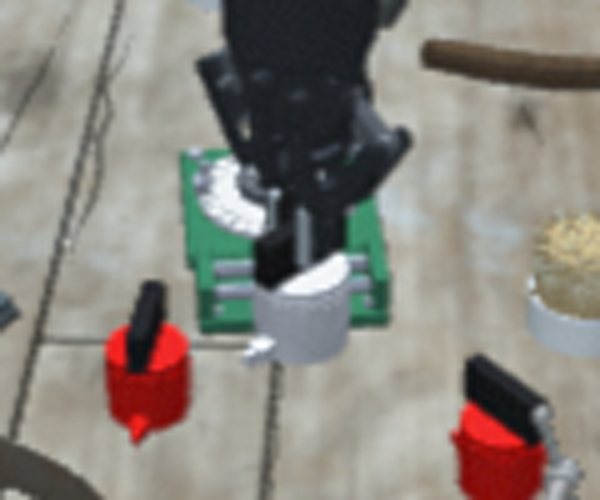

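The side crop shows the knob held upright with its nose at (258,350), clear of the bench. I'll carry it over the spindle.

```bash
python3 -c "
from h import *
plan([528.5,35.7,165],54,8)
"
```

```text
from [ 557.3 -258.1  173.1] 47.3 dist [-28.8 293.8  -8.1] turn 6.7 rows 8
[0.123,-0.138,0.005] turn -0.0093
[0.125,-0.136,0.005] turn -0.0093
[0.127,-0.134,0.005] turn -0.0093
[0.129,-0.132,0.005] turn -0.0093
[0.131,-0.130,0.005] turn -0.0093
[0.132,-0.128,0.005] turn -0.0093
[0.134,-0.126,0.005] turn -0.0093
[0.136,-0.125,0.005] turn -0.0093
```

>>> servo_tool --deltas '[[[0.123,-0.138,0.005],[0,0,-0.0093],0],[[0.125,-0.136,0.005],[0,0,-0.0093],0],[[0.127,-0.134,0.005],[0,0,-0.0093],0],[[0.129,-0.132,0.005],[0,0,-0.0093],0],[[0.131,-0.13,0.005],[0,0,-0.0093],0],[[0.132,-0.128,0.005],[0,0,-0.0093],0],[[0.134,-0.126,0.005],[0,0,-0.0093],0],[[0.136,-0.125,0.005],[0,0,-0.0093],0]]'

```text
time_s: 3.95
eef_pos: [527.0, 37.8, 160.9]
ee_rot: [-0.001, 0.891, 0.454, -0.001]
force: [1.3, 0.2, -1.3]
grip_width: 0.151
grip_force: 59.4
```

>>> servo_tool --deltas '[[[0,0,0],[0,0,0],0],[[0,0,0],[0,0,0],0],[[0,0,0],[0,0,0],0]]'

```text
time_s: 4.25
eef_pos: [527.9, 35.5, 161.5]
ee_rot: [-0.0, 0.891, 0.453, -0.0]
force: [-1.1, -0.2, -2.1]
grip_width: 0.147
grip_force: 59.5
```

```bash
python3 -c "
from h import *
p,t,s=pose();print(s['force'],s['wrist_torque'])
plan([528.5,35.7,127],54)
s=optics.capture('side'); cv2.imwrite('pics/s3.png',s)
cv2.imwrite('pics/c3.png',cv2.resize(s[140:240,200:310],(660,600),interpolation=cv2.INTER_CUBIC))
print([proj('side',[528.5,35.7,z]) for z in (74,p[2]-51)])
"
```

```text
[-1.09709827 -0.2494105  -2.13617879] [ 0.06195451 -0.01140746 -0.0248521 ]
from [527.9  35.5 161.5] 53.9 dist [  0.6   0.2 -34.5] turn 0.1 rows 1
[0.002,0.002,0.172] turn -0.0008
[array([251.25880071, 187.7604188 ]), array([251.19032396, 178.15718666])]
```

View pics/c3.png

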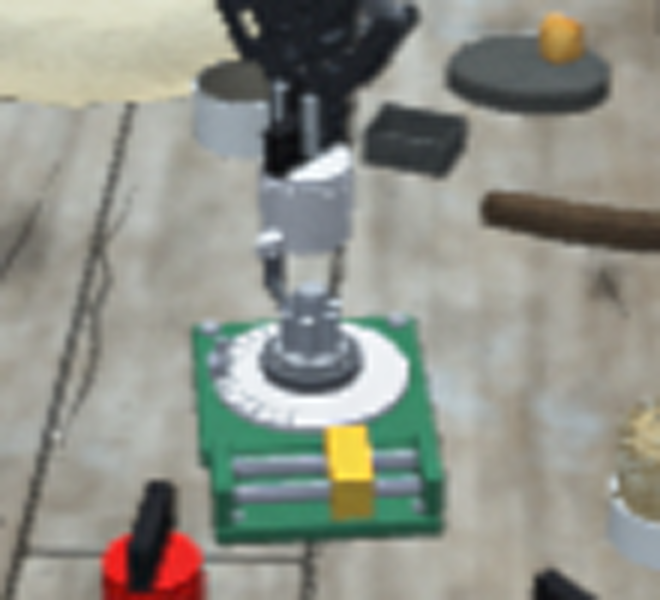

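The hub centre in the crop is about (307,215) and the spindle about (312,330). The spindle therefore lies about 2 mm further in +x. I'll correct for that, lower, and press lightly.

>>> servo_tool --deltas '[[[0.007,0.006,0],[0,0,0],0],[[0,0,0.1],[0,0,0],0],[[0,0,0.08],[0,0,0],0],[[0,0,0.03],[0,0,0],0],[[0,0,0.02],[0,0,0],0],[[0,0,0.01],[0,0,0],0],[[0,0,0],[0,0,0],0]]'

```text
time_s: 5.0
eef_pos: [530.1, 36.5, 114.5]
ee_rot: [0.0, 0.891, 0.454, 0.0]
force: [0.3, 0.2, -1.8]
grip_width: 0.15
grip_force: 59.5
```

>>> servo_tool --deltas '[[[0,0,0.01],[0,0,0],0],[[0,0,0.01],[0,0,0],0],[[0,0,0],[0,0,0],0],[[0,0,0],[0,0,0],0]]'

```text
time_s: 5.4
eef_pos: [530.8, 36.6, 112.9]
ee_rot: [0.001, 0.891, 0.454, 0.001]
force: [-6.0, 0.2, 19.3]
grip_width: 0.149
grip_force: 62.6
```

>>> servo_tool --deltas '[[[-0.002,-0.003,-0.004],[0,0,0],0],[[0,0,0],[0,0,0.03],0],[[0,0,0],[0,0,0.03],0],[[0,0,0],[0,0,0.03],0],[[0,0,0],[0,0,0.03],0]]'

```text
time_s: 5.9
eef_pos: [530.6, 36.4, 113.0]
ee_rot: [0.001, 0.93, 0.367, 0.002]
force: [0.9, 0.5, 9.6]
grip_width: 0.149
grip_force: 61.0
```

>>> servo_tool --deltas '[[[0,0,0],[0,0,0.03],0],[[0,0,0],[0,0,0.03],0],[[0,0,0],[0,0,0.03],0],[[0,0,0],[0,0,0],0]]'

```text
time_s: 6.3
eef_pos: [530.5, 36.4, 112.6]
ee_rot: [0.001, 0.954, 0.301, 0.002]
force: [1.2, 0.0, 6.4]
grip_width: 0.151
grip_force: 60.6
```

>>> servo_tool --deltas '[[[0,0,0.002],[0,0,0.03],0],[[0,0,0],[0,0,0.03],0],[[0,0,0],[0,0,0.03],0],[[0,0,0],[0,0,0],0]]'

```text
time_s: 6.7
eef_pos: [529.3, 36.7, 110.8]
ee_rot: [0.0, 0.972, 0.233, 0.0]
force: [-0.3, 0.1, -1.9]
grip_width: 0.151
grip_force: 59.5
```

>>> servo_tool --deltas '[[[0,0,0],[0,0,0.03],0],[[0,0,0],[0,0,0.03],0],[[0,0,0],[0,0,0.03],0],[[0,0,0],[0,0,0],0]]'

```text
time_s: 7.1
eef_pos: [529.7, 36.3, 110.8]
ee_rot: [0.001, 0.986, 0.164, 0.001]
force: [2.4, -2.7, -2.7]
grip_width: 0.149
grip_force: 59.4
```

The knob dropped between 35° and 27°, where the force vanished. I'll press it on down.

>>> servo_tool --deltas '[[[0,0,0.01],[0,0,0],0],[[0,0,0.02],[0,0,-0.01],0],[[0,0,0.02],[0,0,-0.01],0],[[0,0,0],[0,0,0],0]]'

```text
time_s: 7.5
eef_pos: [529.4, 36.4, 99.9]
ee_rot: [0.0, 0.984, 0.18, 0.0]
force: [5.4, -4.6, -4.3]
grip_width: 0.151
grip_force: 59.2
```

>>> servo_tool --deltas '[[[0,0,0.025],[0,0,0],0],[[0,0,0.02],[0,0,0],0],[[0,0,0.01],[0,0,0],0],[[0,0,0.005],[0,0,0],0],[[0,0,0],[0,0,0],0]]'

```text
time_s: 8.0
eef_pos: [529.6, 36.4, 88.3]
ee_rot: [0.0, 0.984, 0.18, 0.001]
force: [5.0, -4.0, -1.5]
grip_width: 0.149
grip_force: 59.7
```

>>> servo_tool --deltas '[[[0,0,0.005],[0,0,0],0],[[0,0,0.005],[0,0,0],0],[[0,0,0],[0,0,0],0]]'

```text
time_s: 8.3
eef_pos: [530.1, 36.4, 88.0]
ee_rot: [0.001, 0.984, 0.18, 0.001]
force: [0.0, -3.7, 14.4]
grip_width: 0.147
grip_force: 61.9
```

The knob is home: TCP z is 88, down from 113 at rest. Next I'll turn it to about the stand's yaw and refine that angle from the first picture.

>>> servo_tool --deltas '[[[0,0,-0.006],[0,0,0.04],0],[[0,0,0],[0,0,0.04],0],[[0,0,0],[0,0,0.04],0],[[0,0,0],[0,0,0.035],0],[[0,0,0],[0,0,0],0],[[0,0,0],[0,0,0],0]]'

```text
time_s: 8.9
eef_pos: [530.0, 36.1, 88.2]
ee_rot: [0.001, 0.998, 0.059, 0.001]
force: [3.8, -5.7, 4.3]
grip_width: 0.146
grip_force: 60.4
```

```bash
python3 - <<'E'
from h import *
print(pose())
im=cv2.imread('pics/top0.png').astype(float)
G=im[...,1]-im[...,2]   # green minus red
def edge(pts):
    W=np.array([onz('top',p,22)[:2] for p in pts]); vx,vy,_,_=cv2.fitLine(W.astype(np.float32),cv2.DIST_HUBER,0,.01,.01).ravel(); return np.degrees(np.arctan2(vy,vx)),len(W)
def cross(v,th):  # first upward subpixel crossing
    i=np.argmax(v>th); return i-1+(th-v[i-1])/(v[i]-v[i-1])
th=G[165:220,220:295].max()*.5
L=[(215+cross(G[r,215:260],th),r) for r in range(182,209)]
B=[(c,225-cross(G[225:190:-1,c],th)) for c in range(235,264)]
T=[(c,160+cross(G[160:195,c],th)) for c in range(230,260)]
B2=[(c,225-cross(G[225:190:-1,c],th)) for c in range(270,284)]
T2=[(c,160+cross(G[160:195,c],th)) for c in range(266,280)]
for n,e in zip('L B T B2 T2'.split(),(L,B,T,B2,T2)): print(n,edge(e))
# lug: darkness against white dial near its rim
v=im.mean(2)
print(v[202:214,240:258].astype(int))
E
```

```text
(array([529.97672244,  36.09833997,  88.19463142]), np.float64(6.756337581379385), {'time_s': 8.9, 'joints': array([-1.52345541e-01,  4.82298442e-01,  1.65627909e+00, -8.93994010e-04,
        1.00053532e+00,  1.30101366e+00]), 'dq': array([ 0.00039882,  0.00106194, -0.00044979,  0.00149697,  0.00104718,
       -0.0019325 ]), 'tau': array([  2.94214167, -41.76639676, -18.0242604 ,   1.17872156,
         1.18235271,   0.09453937]), 'eef_pos': array([529.97672244,  36.09833997,  88.19463142]), 'ee_rot': array([6.27965958e-04, 9.98261559e-01, 5.89252061e-02, 1.13349286e-03]), 'force': array([ 3.83638816, -5.70719245,  4.3138244 ]), 'wrist_torque': array([-1.05983586, -0.67177764,  0.00932343]), 'grip_force': 60.417630672454834, 'grip_width': 0.1461613439579509})
L (np.float32(7.756616), 27)
B (np.float32(-82.76258), 29)
T (np.float32(-82.7874), 30)
B2 (np.float32(-83.01761), 14)
T2 (np.float32(-81.07655), 14)
[[231 231 230 228 226 220 214 222 228 230 234 236 234 231 222 213 222 226]
 [227 229 233 235 234 233 231 233 233 235 234 233 231 226 222 215 210 213]
 [222 226 232 233 234 231 234 234 233 231 229 232 227 222 222 222 201 185]
 [222 226 229 232 232 229 229 230 228 228 227 227 226 223 222 219 190 154]
 [224 228 227 229 228 222 222 222 221 220 221 223 226 224 212 188 155 126]
 [216 225 224 228 229 216 213 209 206 203 206 216 219 198 173 146 125 118]
 [176 199 203 213 217 208 200 196 195 186 175 181 179 156 128 116 112 114]
 [134 148 155 164 171 179 180 180 176 164 149 138 130 121 116 111 114 114]
 [116 114 113 121 125 142 138 138 138 126 121 116 113 120 115 120 123 118]
 [109 109 112 112 112 110 119 120 119 116 122 122 126 134 144 142 143 139]
 [111 115 113 118 117 123 130 135 136 139 145 144 150 157 160 167 164 164]
 [126 130 138 140 141 146 155 165 168 170 165 165 166 168 169 170 171 178]]
```

Stand yaw comes out at about 7.3° and the knob is at 6.8°. I'll trim that, release, and lift clear.

>>> servo_tool --deltas '[[[0,0,0],[0,0,-0.006],0],[[0,0,0],[0,0,0],0],[[0,0,0],[0,0,0],0.4],[[0,0,0],[0,0,0],0.4],[[0,0,0],[0,0,0],0.4],[[0,0,-0.1],[0,0,0],0.4],[[0,0,-0.2],[0,0,0],0.4],[[0,0,-0.2],[0,0,0],0.4]]'

```text
time_s: 9.7
eef_pos: [528.4, 37.0, 188.4]
ee_rot: [-0.0, 0.998, 0.063, -0.001]
force: [-0.1, -0.2, 0.6]
grip_width: 0.396
grip_force: 0.0
```

```bash
python3 -c "
from h import *
s=optics.capture('side'); cv2.imwrite('pics/s4.png',s)
plan([400,220,190],39)
"
```

```text
from [531.1  36.7 195.4] 7.3 dist [-131.1  183.3   -5.4] turn 31.7 rows 5
[-0.107,-0.198,0.005] turn -0.0705
[-0.084,-0.209,0.005] turn -0.0705
[-0.061,-0.217,0.005] turn -0.0705
[-0.036,-0.222,0.005] turn -0.0705
[-0.011,-0.225,0.005] turn -0.0705
```

>>> servo_tool --deltas '[[[-0.107,-0.198,0.005],[0,0,-0.0705],0],[[-0.084,-0.209,0.005],[0,0,-0.0705],0],[[-0.061,-0.217,0.005],[0,0,-0.0705],0],[[-0.036,-0.222,0.005],[0,0,-0.0705],0],[[-0.011,-0.225,0.005],[0,0,-0.0705],0],[[0,0,0],[0,0,0],0],[[0,0,0],[0,0,0],0]]'

```text
time_s: 10.45
eef_pos: [397.7, 220.4, 182.5]
ee_rot: [-0.0, 0.942, 0.334, -0.0]
force: [-0.0, 0.4, 0.6]
grip_width: -0.004
grip_force: 0.0
```

```bash
python3 - <<'E'
from meas import *
t=optics.capture('top'); cv2.imwrite('pics/t5.png',t); s=optics.capture('side'); cv2.imwrite('pics/s5.png',s)
a=cv2.resize(t[160:225,205:295],(500,361),interpolation=cv2.INTER_CUBIC); b=cv2.resize(s[150:230,220:280],(300,400),interpolation=cv2.INTER_CUBIC)
o=np.zeros((400,800,3),np.uint8);o[:361,:500]=a;o[:,500:]=b;cv2.imwrite('pics/c5.png',o)
print(knobbar(232,262,178,208,z=109.5,im=t)); print(pose()[:2])
E
```

```text
(array([526.56825422,  35.11388496]), np.float64(-172.75290106636106), 18, np.float64(45.910400528875996), np.float64(3.657351608680031))
(array([398.59738884, 219.35926277, 182.51772217]), np.float64(38.90875919738132))
```

View pics/c5.png

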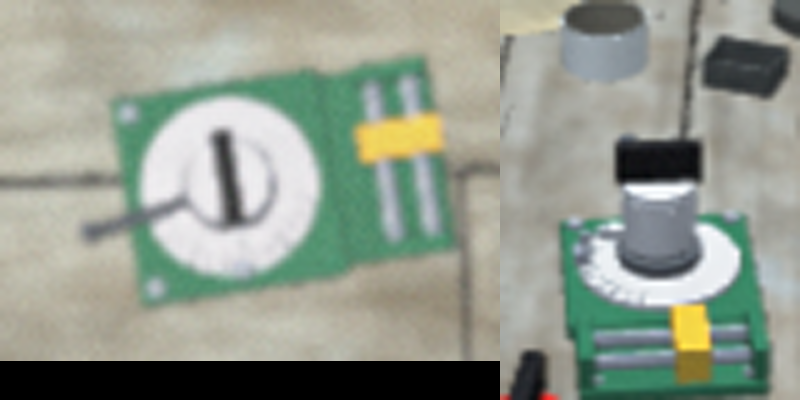

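The top crop shows the knob seated with its bar running from (222,130) to (233,225), pointing at the lug at (243,270). The bar measures 7.25° against the stand's 7.3°. The lever post is at (92,232), world about (501,117). Next is the lock ring.

```bash
python3 -c "
from h import *
plan([460,93.5,130],39,4)
"
```

```text
from [398.6 219.4 182.5] 38.9 dist [  61.4 -125.9  -52.5] turn 0.1 rows 4
[-0.039,0.171,0.066] turn -0.0003
[-0.039,0.171,0.066] turn -0.0003
[-0.039,0.171,0.066] turn -0.0003
[-0.039,0.171,0.066] turn -0.0003
```

>>> servo_tool --deltas '[[[-0.039,0.171,0.066],[0,0,0],0],[[-0.039,0.171,0.066],[0,0,0],0],[[-0.039,0.171,0.066],[0,0,0],0],[[-0.039,0.171,0.066],[0,0,0],0],[[0,0,0.22],[0,0,0],0],[[0,0,0.22],[0,0,0],0],[[0,0,0],[0,0,0],0],[[0,0,0],[0,0,0],0]]'

```text
time_s: 11.35
eef_pos: [460.5, 93.3, 42.6]
ee_rot: [-0.0, 0.943, 0.333, -0.0]
force: [0.7, -0.6, 0.7]
grip_width: -0.001
grip_force: 0.0
```

>>> servo_tool --deltas '[[[0.0387,-0.006,0],[0,0,0.0556],0],[[0.0387,-0.006,0],[0,0,0.0556],0],[[0.0387,-0.006,0],[0,0,0.0556],0],[[0.0387,-0.006,0],[0,0,0.0556],0],[[0.0387,-0.006,0],[0,0,0.0556],0],[[0.0387,-0.006,0],[0,0,0.0556],0]]'

```text
time_s: 11.95
eef_pos: [499.4, 120.8, 44.8]
ee_rot: [0.0, 0.997, 0.076, 0.002]
force: [-2.6, -1.2, -0.1]
grip_width: -0.001
grip_force: 1.0
```

```bash
python3 -c "
from h import *
p,t,s=pose();print(p,t,s['force'],s['wrist_torque'])
a=np.radians(t);tx=np.array([np.cos(a),np.sin(a)]);ty=np.array([np.sin(a),-np.cos(a)])
r=p[:2]-[529.3,36.2];print(r@tx,r@ty,t+90)
"
```

```text
[499.40554119 120.77497346  44.81326795] 8.758328970254055 [-2.57140463 -1.18045489 -0.10662225] [-0.23584773  0.27678061 -0.01311651]
-16.667888450263263 -88.14071873052168 98.75832897025406
```

Contact with about 2.6 N, as expected. I'll continue the arc.

>>> servo_tool --deltas '[[[0.0387,-0.006,0],[0,0,0.0556],0],[[0.0387,-0.006,0],[0,0,0.0556],0],[[0.0387,-0.006,0],[0,0,0.0556],0],[[0.0387,-0.006,0],[0,0,0.0556],0],[[0.0387,-0.006,0],[0,0,0.0556],0],[[0.0387,-0.006,0],[0,0,0.0556],0],[[0.0387,-0.006,0],[0,0,0.0556],0],[[0.0387,-0.006,0],[0,0,0.0556],0]]'

```text
time_s: 12.75
eef_pos: [560.6, 121.0, 44.9]
ee_rot: [-0.0, 0.963, -0.27, 0.001]
force: [-3.1, -0.0, 0.8]
grip_width: -0.0
grip_force: 0.9
```

>>> servo_tool --deltas '[[[0.0387,-0.006,0],[0,0,0.0556],0],[[0.015,-0.0025,0],[0,0,0.0222],0],[[0,0,0],[0,0,0],0],[[0,0,0],[0,0,0],0]]'

```text
time_s: 13.15
eef_pos: [570.2, 116.7, 43.9]
ee_rot: [-0.0, 0.945, -0.326, 0.001]
force: [0.4, -0.7, 0.2]
grip_width: 0.002
grip_force: 0.0
```

```bash
python3 -c "
from h import *
p,t,s=pose();print(p,t,s['force'],s['wrist_torque'])
a=np.radians(t);tx=np.array([np.cos(a),np.sin(a)]);ty=np.array([np.sin(a),-np.cos(a)])
r=p[:2]-[529.3,36.2];print(r@tx,r@ty,t+90)
"
```

```text
[570.18076164 116.66582368  43.87284954] -38.01678193705499 [ 0.44512785 -0.698754    0.20949487] [ 0.01432891  0.03581255 -0.00964271]
-17.351171297391964 -88.57156602192757 51.98321806294501
```

>>> servo_tool --deltas '[[[0.015,-0.0025,0],[0,0,0.0222],0],[[0.015,-0.0025,0],[0,0,0.0222],0],[[0,0,0],[0,0,0],0],[[0,0,0],[0,0,0],0]]'

```text
time_s: 13.55
eef_pos: [574.8, 113.7, 42.6]
ee_rot: [-0.0, 0.934, -0.358, 0.001]
force: [0.5, -0.0, 0.8]
grip_width: -0.004
grip_force: 0.0
```

>>> servo_tool --deltas '[[[0.008,0,0],[0,0,0],0],[[0,0,0],[0,0,0],0],[[0,0,0],[0,0,0],0]]'

```text
time_s: 13.85
eef_pos: [575.0, 113.5, 42.3]
ee_rot: [-0.0, 0.934, -0.358, -0.001]
force: [-5.7, 4.9, 5.6]
grip_width: -0.0
grip_force: 3.6
```

It's hitting the stop. I'll press a little firmer to confirm, then back off and check.

>>> servo_tool --deltas '[[[0.01,0,0],[0,0,0],0],[[0,0,0],[0,0,0],0],[[0,0,0],[0,0,0],0]]'

```text
time_s: 14.15
eef_pos: [575.2, 113.4, 42.2]
ee_rot: [-0.0, 0.934, -0.358, -0.003]
force: [-11.3, 11.0, 9.4]
grip_width: -0.003
grip_force: 7.9
```

>>> servo_tool --deltas '[[[-0.1,-0.02,0],[0,0,0],0],[[-0.1,-0.05,0],[0,0,0],0],[[0,-0.1,-0.2],[0,0,0],0],[[0,-0.2,-0.15],[0,0,0],0],[[0,-0.2,-0.15],[0,0,0],0],[[-0.2,-0.1,0],[0,0,0],0],[[-0.2,0,0],[0,0,0],0],[[0,0,0],[0,0,0],0]]'

```text
time_s: 14.95
eef_pos: [574.6, 295.3, 141.9]
ee_rot: [0.0, 0.934, -0.356, -0.0]
force: [-0.2, -1.5, -1.0]
grip_width: -0.003
grip_force: 0.0
```

```bash
python3 - <<'E'
from meas import *
t=optics.capture('top'); cv2.imwrite('pics/t6.png',t); s=optics.capture('side')
a=cv2.resize(t[160:225,205:295],(500,361),interpolation=cv2.INTER_CUBIC); b=cv2.resize(s[150:230,220:280],(300,400),interpolation=cv2.INTER_CUBIC)
o=np.zeros((400,800,3),np.uint8);o[:361,:500]=a;o[:,500:]=b;cv2.imwrite('pics/c6.png',o)
print(knobbar(232,262,178,208,z=109.5,im=t)); print(pose()[:2])
E
```

```text
(array([526.77771655,  35.22999728]), np.float64(-172.6585654530878), 19, np.float64(45.91464046067908), np.float64(3.66175223235724))
(array([577.33347492, 292.02991347, 142.0633649 ]), np.float64(-41.948207401116974))
```

View pics/c6.png

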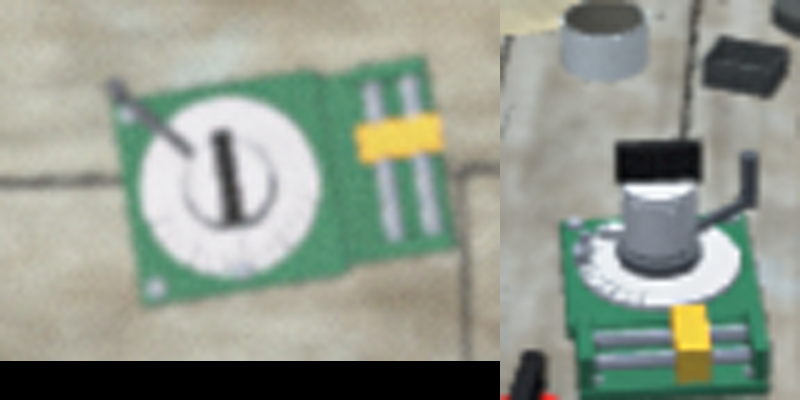

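The lever post is now at the stop, at crop (116,88), and the hard contact reached about 16 N. The knob is unmoved, with its bar still at 7.3° on the lug, and the robot is clear.

```bash
python3 -c "
from h import *
print(ctrl.finish_job())"
```

```text
the job is handed in; nothing more can be done
None
```

The knob is fully home on the spindle with its pointer on the index lug (bar about 7.3°, stand about 7.3°). The lock ring was then swung clockwise to its hard stop and the job handed in at about 15 s of the 61 s allowed; no verdict came back.

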